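# Turn the bronze blank in the angle vise

## Task

The bright top face of the bronze blank in the angle vise is filed; the dark face, now hidden against the fixed jaw, is next. Swing the red-balled cam lever to open the vise, take the blank out, and set it back without dropping it, lying along the jaws and centred across their width as before, flat on the bed, with its dark face up, then swing the lever back until the blank is clamped firmly against the fixed jaw. Leave the file, the teak block, the tin and the bronze key where they are.

Things in the scene. Friction and masses are not known exactly. Their poses are not given: they have to be found in the camera images.
- vise: Small angle vise bolted to the bench: level green base plate 185 x 90 x 14 mm carrying a steel bed tipped 15 degrees. Origin on the bench under the work, z up. x points down the slope, from the fixed jaw to the lever, roughly to the robot's right; y points along the jaws. The bed's origin is 20 mm uphill of it and 85 mm above the bench. The vise does not move.
- bed: Tipped steel bed, 46 mm wide (y), 22 thick, from x = -48 to +104 mm. Origin on its flat top, at the foot of the fixed jaw's gripping face, mid-width. x: slide direction, away from the fixed jaw, 15 degrees downhill; z: square to the bed; y: along the jaws, level. Both jaws are 46 mm wide (y), 22 high over the bed. The space beside bed and jaws is free for fingers at the blank's overhanging ends.
- fixed_jaw: Fixed jaw, 22 mm thick, on the uphill side, towards the robot's left (+y of the world). Its frame coincides with the bed's: gripping face at bed x = 0, facing bed +x.
- slide_jaw (a joint): Sliding jaw, m along the bed's x: 0 at the start, touching the 28 mm wide blank. Gripping face at bed x = 28 mm + this value, its back 20 mm further. Driven only by the lever's spiral cam, 12 mm per rad: 6 mm (jaws 34 mm apart) at lever 0.5, 18 mm (jaws 46 mm apart) at lever 1.5.
- lever (a joint): Cam lever angle, rad, about an axis square to the bed: 0 at the start (closed on the blank), growing to 1.5 (end stop) as it is swung clockwise seen from above, which opens the jaw. Swung back it closes the jaw until that meets the work. It stays where left (friction, under 2 N at the ball) and keeps the clamping force.
- lever_ball (a point): Centre of the lever's red ball grip, 24 mm across, on an 8 mm stem, 34 mm above the top of the lever's 13 mm wide flat bar. It moves on a circle of 95 mm radius about lever_pivot, in a plane parallel to the bed. In the bed frame the lever points 115 degrees from +x towards +y at joint 0 and 29 degrees at joint 1.5.
- lever_pivot (a point): Point on the lever's hinge axis at the height of the ball: 75 mm along the bed's x, mid-width, 57 mm above the bed.
- block: Bronze blank, a block 28 x 68 x 34 mm (its x, y, z), about 0.55 kg. Origin at its centre. At the start its axes are parallel to the bed's: held across its 28 mm width, 68 mm length along the jaws, overhanging them about 11 mm at each end, standing 34 mm high. Its -x face is dark, its +z face bright. Turned dark face up it is 28 mm high and 34 mm wide between the jaws.
- dark_face (a point): Centre of the blank's dark face (unfiled, blackish casting skin, 68 x 34 mm); at the start it lies against the fixed jaw.
- bright_face (a point): Centre of the blank's bright filed face (68 x 28 mm); at the start it is on top.
- file: Bystander: flat file with a yellow handle, 265 mm long, 27 mm high, lying on the bench beside the vise. Origin under its middle.
- teak: Bystander: teak block 100 x 62 x 42 mm on the bench. Origin under its centre.
- tin: Bystander: open metal tin 68 mm wide, 70 mm high. Origin under its centre.
- key: Bystander: bronze key, a flat bar 160 x 34 x 10 mm on the bench. Origin under its centre.
Not all that is in view belongs to the job. Of the things shaped like the block, the bronze one is meant.

How it is judged (in metres and radians):
On the way, in this order (a step that is already met when the one before it is completed fails the run):
1. the vise has been opened with the lever (jaw at least 8 mm back from its start) (value of joint slide_jaw above 0.008 m), for 0.1 s.
2. the blank has been taken clear of the jaws (its centre more than 60 mm from the foot of the fixed jaw) (distance between block and bed above 0.06 m), for 0.1 s.
3. the blank is back between the jaws, flat on the bed, dark face up (z of dark_face in the frame of bed between 0.0255 and 0.0305 m and angle between the x axis of block and the z axis of bed, either way round below 0.08 rad and angle between the y axis of block and the y axis of bed, either way round below 0.12 rad and x of block in the frame of bed between 0.014 and 0.032 m and y of block in the frame of bed between -0.01 and 0.01 m), for 0.2 s.
At the end, for the whole second after the job is handed in: The blank is flat on the bed, dark face up (28 mm over the bed within 2.5 mm, square within 0.06 rad), centred across the jaws within 10 mm, against the fixed jaw within 2 mm and pressed on it with over 3 N by the slide jaw (value under 7.5 mm); blank and lever at rest (z of dark_face in the frame of bed between 0.0255 and 0.0305 m and angle between the x axis of block and the z axis of bed, either way round below 0.06 rad and angle between the y axis of block and the y axis of bed, either way round below 0.06 rad and x of block in the frame of bed between 0.015 and 0.019 m and y of block in the frame of bed between -0.01 and 0.01 m and contact force between block and fixed_jaw above 3 N and value of joint slide_jaw below 0.0075 m and linear speed of block below 0.02 m/s and velocity of joint lever between -0.05 and 0.05 rad/s); the robot touches nothing.
It fails at once if the blank was dropped (moving faster than 0.5 m/s out of the fingers) (linear speed of block above 0.5 m/s and contact force between the fingers and block below 0.1 N).
It fails at once if the file was moved more than 20 mm (distance of file from where it was at the start of the episode above 0.02 m).
It fails at once if the teak block was moved more than 20 mm (distance of teak from where it was at the start of the episode above 0.02 m).
It fails at once if the tin was moved more than 20 mm (distance of tin from where it was at the start of the episode above 0.02 m).
It fails at once if the bronze key was moved more than 20 mm (distance of key from where it was at the start of the episode above 0.02 m).
It also fails if it takes over 72 s, if anything falls off the work surface, if the arm or the gripper's body presses on something with over 40 N, if the wrist force passes 120 N, or if a joint passes its speed limit or range.

## Robot

A 6-joint arm with a two-finger parallel gripper is mounted at the origin on the work surface. World frame = base frame: x ahead of the robot, y to its left, z up, the work surface at z = 0. Lengths are in mm, angles in rad, forces in N, time in s.
With the tool pointing down it reaches from about 300 to 875 mm from the base axis. Payload 6.4 kg.
Tool frame: the origin (TCP) lies midway between the tips of the shut fingers; the grasp point (between the pads) lies 19 mm behind it; z points along the fingers, y is the line along which they close (so a half turn about z gives the same grasp; the last joint's range is limited). The gripper opens to 85 mm and grips with 20 to 120 N. Pads are 22 mm wide; open, the fingers measure 114 mm over their backs; the gripper's body (76 mm by 85 mm) begins 54 mm behind the grasp point. The pads swing forward as they close: fully open they stand 13 mm farther back than shut.
Start: joints at [1.1, 0.181, 1.607, -0, 1.354, -0.206], TCP at [150.474, 554.976, 231.288] pointing down, gripper open.
Joint ranges: [-2.99, 2.99], [-0.89, 2.07], [0.3, 2.58], [-1.14, 4.28], [0, 2.63], [-3.12, 3.12]. Speed limits (rad/s): [2.57, 2.57, 3.01, 3.14, 3.14, 3.14].

## Interface

Orientations are given as a unit quaternion [w, x, y, z].
In Python, from workcell import telemetry, eyes, arm gives the robot as it stands.
- The arm moves only by the tool send_rows, never from a script. Its argument "moves" is a list that holds one entry, the list of rows, each a list of 6 numbers: the shift along the tool's x, y, z normalised to -1 to 1, where 1 is 0.5 m, then the turn, a rotation vector about the tool's x, y, z normalised to -1 to 1, where 1 is 180 degrees. In form: [[[x, y, z, rx, ry, rz], ...]]. A call has 1 to 8 rows; each row is the pose to reach, as a shift and turn from the pose commanded when the call began, along the tool's axes at that moment, turning the shorter way round; what a row does not reach only later rows make up. A row lasts 1/12 s, in which the tool goes at most 41.7 mm and 7.16 degrees, less where a joint would pass 70% of its speed; a pose out of reach is approached as far as the arm can. A call with a number of a shift or a turn outside -1 to 1 is refused whole. A call with a gripper value outside its range is refused whole. "jaw" is the opening, from 0 (shut) to 1 (fully open), set as the call begins (left out, the last holds). The fingers move at their own pace and stop on an object; "squeeze" is the grip in N (left out, the last holds). Time passes only in rows, so rows that repeat a pose let the fingers close. It gives the time, the measured TCP pose, the force, the opening and the grip force at its end, in the units of the state.
- telemetry.read_state(): the state, without advancing time (a new reading comes with each control period).
- eyes.read_camera(name): name is "scene" or "side" or "wrist"; returns a dict with "pixels" (400x640x3 uint8, blue, green, red), "z_map" (400x640 float32, mm along the optical axis (not along the pixel's ray), 0 where there is no reading), "fx", "fy", "cx", "cy" (pixels), "R" (3x3) and "t" (3): a world point X has camera coordinates R X + t. Camera axes: x right, y down, z forward; pixel columns grow to the right and rows downward; lengths in mm; the calibration is good to about 2 mm. A picture is of the moment at which its call begins.
- arm.job_done(): hands the job in; it is judged then, once.
The state is a dict: "time": time; "joint_pos": joint angles; "qd": joint speeds; "joint_efforts": joint torques, N m; "eef_pos": TCP position; "ee_rot": TCP orientation; "contact_force": force on the tool from outside, world axes, zero at the start; "ft_torque": the same for the moment, N m; "grip_width": opening from 0.0 (shut) to 1.0 (fully open); "finger_force": force on a finger pad.
Only numpy, scipy, OpenCV 4.12 (cv2) and the standard library are available. Lean on these libraries where they do the work, as an engineer would, in place of code of your own. Each camera call takes 0.05 s, during which the arm holds its last target. There are 200 camera calls.

## Working session

There is one attempt and no reset: what is moved stays moved. The work goes in short steps, Python scripts to look and compute and a tool call to move; the robot and the scene stay as the last step left them, time stands still between calls to the robot, and variables do not carry over. Pictures are saved under pics/ and viewed, at most 10 in all, crops included, and the job is handed in when it is done.

Besides the shell and the picture viewer there is one more tool, called after ">>>" as name([rows], argument=value, ...), one row to a line, values as JSON. send_rows: Moves the arm, as the interface text tells. Scaled input: -1 to 1 covers 0.5 m each way for a shift and 180 degrees each way for a turn. Its arguments: {"type":"object","properties":{"moves":{"type":"array","items":{"type":"array","items":{"type":"array","items":{"type":"number","minimum":-1,"maximum":1}}}},"jaw":{"type":"number"},"squeeze":{"type":"number"}},"required":["moves"]}

```bash
ls; mkdir -p pics
python3 - <<'E'
from workcell import telemetry, eyes, arm
import cv2,numpy as np
s=telemetry.read_state();print({k:np.round(v,3).tolist() for k,v in s.items()})
ims=[]
for n in("scene","side","wrist"):
    c=eyes.read_camera(n);np.savez(f"/tmp/{n}.npz",**c);cv2.imwrite(f"pics/{n}0.png",c["pixels"]);print(n,c["fx"],np.round(-c["R"].T@c["t"]))
E
```

```text
pics
{'time': 0.0, 'joint_pos': [1.1, 0.182, 1.608, 0.0, 1.354, -0.206], 'qd': [-0.001, 0.0, 0.0, 0.0, 0.0, 0.001], 'joint_efforts': [-0.002, -44.487, -35.133, -0.0, 0.009, 0.0], 'eef_pos': [150.22, 554.461, 230.396], 'ee_rot': [-0.0, 0.132, 0.991, -0.001], 'contact_force': [-0.123, -0.211, 0.304], 'ft_torque': [0.009, 0.03, -0.021], 'finger_force': 0.0, 'grip_width': 1.0}
scene 371.0893575306936 [968. 718. 822.]
side 512.4896701371583 [  108. -1066.  1050.]
wrist 308.66703816966975 [ 85. 572. 373.]
```

View pics/scene0.png

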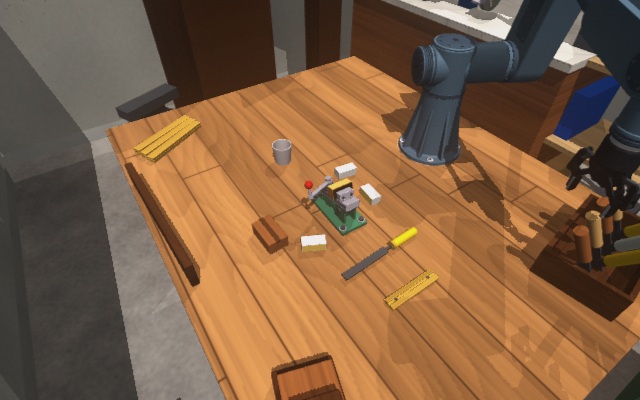

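View pics/side0.png

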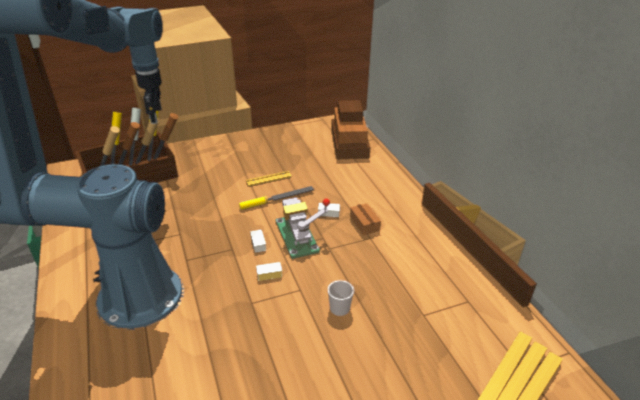

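The scene view shows the vise at about (340,205) with the red ball at (308,185), the bronze blank at (342,187), the tin at (282,152), the teak block at (270,233), the file at (380,255) and the key at (412,290). White or light decoy blocks lie at (345,171), (370,194) and (313,243). The bronze block in the jaws fits the description, and I'll confirm it in a crop.

```bash
cat > h.py <<'E'
import numpy as np,cv2
def cloud(c):
    z=c["z_map"].astype(float);v,u=np.mgrid[:400,:640]
    P=np.stack([(u-c["cx"])/c["fx"]*z,(v-c["cy"])/c["fy"]*z,z],-1)
    return (P-c["t"])@c["R"]   # R^T (P-t)
def proj(c,X):
    p=np.atleast_2d(X)@np.array(c["R"]).T+c["t"];return np.c_[p[:,0]/p[:,2]*c["fx"]+c["cx"],p[:,1]/p[:,2]*c["fy"]+c["cy"]]
E
python3 - <<'E'
from h import *
tiles=[]
for n,(x0,y0,w,h) in {"scene":(240,130,200,150),"side":(230,160,160,120)}.items():
    c=dict(np.load(f"/tmp/{n}.npz"));P=cloud(c);im=c["pixels"];hsv=cv2.cvtColor(im,cv2.COLOR_BGR2HSV)
    H,S,V=hsv[...,0],hsv[...,1],hsv[...,2]
    roi=np.zeros(H.shape,bool);roi[y0:y0+h,x0:x0+w]=1
    for nm,m in {"red":((H<6)|(H>174))&(S>170)&(V>90),"green":(H>50)&(H<90)&(S>80)&(P[...,2]<40)}.items():
        m=m&roi&(c["z_map"]>0);q=P[m]
        print(n,nm,m.sum(),np.argwhere(m).mean(0).round(1)[::-1],np.median(q,0).round(1),q.min(0).round(),q.max(0).round())
        if nm=="green":
            r=cv2.minAreaRect(q[:,:2].astype(np.float32));print(r)
    tiles.append(cv2.resize(im[y0:y0+h,x0:x0+w],(400,300),interpolation=cv2.INTER_CUBIC))
cv2.imwrite("pics/crop0.png",cv2.resize(np.hstack(tiles),(800,300)))
E
```

```text
scene red 49 [308.3 184.4] [569.   61.9 136.5] [558.  52. 126.] [577.  68. 144.]
scene green 412 [338.7 216.2] [504.8 128.7  13.3] [440.  13.   5.] [527. 175.  18.]
((482.24310302734375, 94.27317810058594), (161.08868408203125, 86.46524810791016), 88.20880889892578)
side red 26 [325.7 201.3] [562.9  50.3 139.3] [554.  41. 131.] [571.  61. 144.]
side green 79 [288.1 231.8] [446.2 117.4  13.5] [436. -11.   6.] [519. 154.  20.]
((478.22161865234375, 71.62857055664062), (163.41270446777344, 83.13200378417969), 88.84986877441406)
```

View pics/crop0.png

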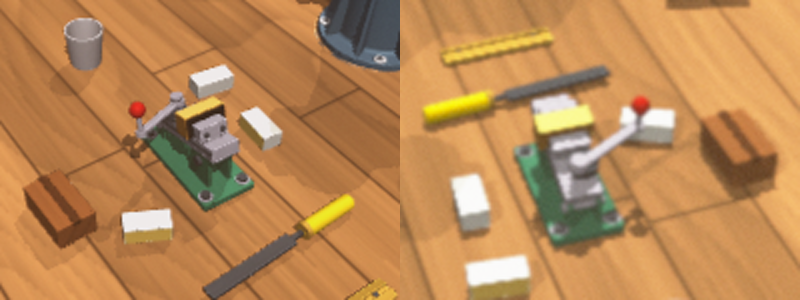

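The crops show the vise holding the bronze blank: bright yellow top and dark side, at left-crop (200,110) and right-crop (560,122). The other candidates are the white blocks on the bench at left-crop (210,80), (260,127) and (147,225). The blank in the jaws is the only bronze block, so that is the one meant. Next I'll go above the vise and look from close by.

```bash
cat >> h.py <<'E'
from scipy.spatial.transform import Rotation as Ro
from workcell import telemetry
BIAS=np.array([.25,.5,.9])
def cur():
    s=telemetry.read_state();return np.array(s["eef_pos"])+BIAS,Ro.from_quat(np.array(s["ee_rot"])[[1,2,3,0]])
def rel(p,R,base=None):
    p0,R0=base or cur()
    return np.r_[R0.inv().apply(np.array(p)-p0)/500,(R0.inv()*R).as_rotvec()/np.pi].round(4).tolist()
def Rxz(x,z):
    z=np.array(z,float);z/=np.linalg.norm(z);x=np.array(x,float);x-=z*(x@z);x/=np.linalg.norm(x)
    return Ro.from_matrix(np.c_[x,np.cross(z,x),z])
E
python3 - <<'E'
from h import *
c=dict(np.load("/tmp/wrist.npz"));p,R=cur()
print("cam in tool",R.inv().apply(-c["R"].T@c["t"]-p).round(1),"axis",R.inv().apply(c["R"][2]).round(3),"imgx",R.inv().apply(c["R"][0]).round(2))
print(rel([480,70,330],Rxz([0,1,0],[0,0,-1])))
E
```

```text
cam in tool [  67.5   -0.5 -141.8] axis [-0.269  0.001  0.963] imgx [ 0.  1. -0.]
[-0.8898, -0.7642, -0.1962, -0.0004, 0.0002, 0.4157]
```

>>> send_rows([
  [[-0.2,-0.1,-0.19,0,0,0.1],[-0.89,-0.764,-0.196,0,0,0.4157],[-0.89,-0.764,-0.196,0,0,0.4157],[-0.89,-0.764,-0.196,0,0,0.4157],[-0.89,-0.764,-0.196,0,0,0.4157],[-0.89,-0.764,-0.196,0,0,0.4157],[-0.89,-0.764,-0.196,0,0,0.4157],[-0.89,-0.764,-0.196,0,0,0.4157]],
], jaw=0)

```text
time: 0.82
eef_pos: [333.8, 290.5, 295.4]
ee_rot: [0.0, 0.593, 0.805, 0.0]
contact_force: [1.1, -0.4, 0.6]
grip_width: 0.001
finger_force: 0.0
```

```bash
python3 -c "
from h import *
print(cur()[0],rel([480,70,330],Rxz([0,1,0],[0,0,-1])))"
```

```text
[334.00311822 291.00884303 296.34152727] [-0.5086, 0.1482, -0.0673, 0.0001, -0.0, 0.0956]
```

>>> send_rows([
  [[-0.509,0.148,-0.067,0,0,0.0956],[-0.509,0.148,-0.067,0,0,0.0956],[-0.509,0.148,-0.067,0,0,0.0956],[-0.509,0.148,-0.067,0,0,0.0956],[-0.509,0.148,-0.067,0,0,0.0956],[-0.509,0.148,-0.067,0,0,0.0956],[-0.509,0.148,-0.067,0,0,0.0956],[-0.509,0.148,-0.067,0,0,0.0956]],
])

```text
time: 1.48
eef_pos: [482.4, 68.4, 328.8]
ee_rot: [0.001, 0.707, 0.707, -0.0]
contact_force: [0.3, -0.5, -0.5]
grip_width: -0.004
finger_force: 0.0
```

Run:
```python
from h import *
from workcell import eyes
c=eyes.read_camera("wrist");np.savez("/tmp/w1.npz",**c);cv2.imwrite("pics/w1.png",c["pixels"]);print(telemetry.read_state()["time"],cur()[0])
P=cloud(c);im=c["pixels"];hsv=cv2.cvtColor(im,cv2.COLOR_BGR2HSV);H,S,V=[hsv[...,i] for i in range(3)]
ok=c["z_map"]>0
for nm,m in {"red":((H<6)|(H>174))&(S>170)&(V>70)&(P[...,2]>80),"green":(H>50)&(H<90)&(S>80)&(abs(P[...,2]-14)<4),"yel":(H>18)&(H<35)&(S>100)&(P[...,2]>90)}.items():
    m&=ok;q=P[m];print(nm,m.sum(),np.argwhere(m).mean(0).round()[::-1],np.median(q,0).round(1),q.min(0).round(1),q.max(0).round(1))
    r=cv2.minAreaRect(q[:,:2].astype(np.float32));print(r,cv2.boxPoints(r).round(1).tolist())
```

```text
1.5333 [481.41397255  70.79156554 329.2852764 ]
red 281 [393. 182.] [562.8  59.8 140.7] [553.8  48.8 133.4] [573.9  68.3 144.5]
((563.8140258789062, 58.564170837402344), (19.518823623657227, 20.030942916870117), 88.0843276977539) [[553.5, 49.099998474121094], [573.5, 48.5], [574.2000122070312, 68.0], [554.0999755859375, 68.69999694824219]]
green 813 [324. 113.] [499.3 136.4  14.3] [434.7  -7.3  10.9] [524.4 175.4  17.4]
((479.7256164550781, 84.1538314819336), (180.2401123046875, 84.65005493164062), 87.96233367919922) [[434.20001220703125, -4.400000095367432], [518.7999877929688, -7.400000095367432], [525.2000122070312, 172.6999969482422], [440.6000061035156, 175.6999969482422]]
yel 1353 [316. 156.] [478.   87.4 115.1] [423.   60.3  90.3] [538.8 107.5 427.2]
((480.9872131347656, 83.57481384277344), (46.25196075439453, 115.76040649414062), 88.70792388916016) [[422.6000061035156, 61.79999923706055], [538.2999877929688, 59.099998474121094], [539.4000244140625, 105.4000015258789], [423.6000061035156, 108.0]]
```

View pics/w1.png

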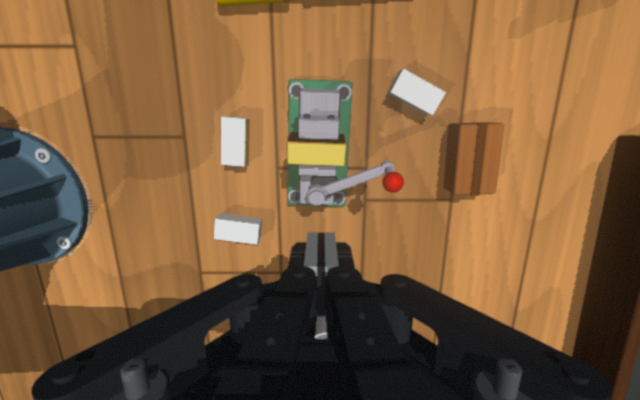

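The wrist view shows the vise base at (320,143) and the blank's bright top at (317,153). The lever hub is at (317,196), the ball at (393,182), the teak block at (475,158), and decoys at (418,92), (234,140) and (237,229). I'll fit the vise pose from these.

Run:
```python
from h import *
c=dict(np.load("/tmp/w1.npz"));P=cloud(c);hsv=cv2.cvtColor(c["pixels"],cv2.COLOR_BGR2HSV);H,S,V=[hsv[...,i] for i in range(3)]
v,u=np.mgrid[:400,:640];roi=(u>270)&(u<365)&(v>125)&(v<180)
m=((H>18)&(H<38)&(S>90)&(P[...,2]>90)&(P[...,2]<135)&roi)
n,l,st,_=cv2.connectedComponentsWithStats(m.astype(np.uint8));k=1+st[1:,4].argmax();m=cv2.erode((l==k).astype(np.uint8),np.ones((1,1)))>0
q=P[m];A=np.c_[q[:,:2],np.ones(len(q))];co=np.linalg.lstsq(A,q[:,2],rcond=None)[0];print("plane slope deg",np.degrees(np.arctan(co[:2])),st[k])
r=cv2.minAreaRect(q[:,:2].astype(np.float32));print("top",r,q.mean(0).round(1))
# pixel contour -> ray/plane intersect with expected plane for cleaner edges
m2=m; cont=max(cv2.findContours(m2.astype(np.uint8),0,1)[0],key=cv2.contourArea)
r2=cv2.minAreaRect(cont);b=cv2.boxPoints(r2)
d=np.c_[(b[:,0]-c["cx"])/c["fx"],(b[:,1]-c["cy"])/c["fy"],np.ones(4)]@c["R"];o=-c["R"].T@c["t"]
nrm=np.array([-co[0],-co[1],1]);t=(co[2]-o@nrm)/(d@nrm);X=o+d*t[:,None];print(r2,X.round(1).tolist(),X.mean(0).round(1))
mg=(H>50)&(H<90)&(S>80)&(abs(P[...,2]-14)<6)&(u>270)&(u<370)
cont=max(cv2.findContours(mg.astype(np.uint8),0,1)[0],key=cv2.contourArea)
b=cv2.boxPoints(cv2.minAreaRect(np.argwhere(mg)[:,::-1].astype(np.float32)));d=np.c_[(b[:,0]-c["cx"])/c["fx"],(b[:,1]-c["cy"])/c["fy"],np.ones(4)]@c["R"]
print("plate",(o+d*((14-o[2])/d[:,2])[:,None]).round(1).tolist())
mr=((H<6)|(H>174))&(S>150)&(V>60)&(P[...,2]>100);q=P[mr]
from scipy.optimize import least_squares
f=least_squares(lambda x:np.linalg.norm(q-x,axis=1)-12,q.mean(0)-[0,0,8],loss="soft_l1");print("ball",f.x.round(1))
# hub pixel
for px in [(317,196)]: print("hub",P[px[1],px[0]].round(1))
```

```text
plane slope deg [-0.29120153 12.16197085] [ 287  135   59   31 1335]
top ((477.722412109375, 89.28843688964844), (68.08606719970703, 33.533775329589844), 0.04769589379429817) [478.1  87.2 114.8]
((316.0, 150.0), (30.0, 58.0), 90.0) [[445.6, 108.3, 119.5], [510.7, 108.3, 119.2], [512.1, 72.9, 111.5], [443.8, 72.9, 111.9]] [478.1  90.6 115.5]
plate [[428.9, -3.8, 14.0], [440.7, 175.6, 14.0], [524.5, 172.7, 14.0], [522.0, -7.4, 14.0]]
ball [564.5  57.  131.4]
hub [478.9  31.1  98.1]
```

```bash
cat > fit.py <<'E'
from h import *
from scipy.optimize import least_squares
def bedpose(p):  # Ox,Oy,yaw -> bed origin, R (cols)
    cy,sy=np.cos(p[2]),np.sin(p[2])
    xv=np.array([sy,-cy,0]);yv=np.array([cy,sy,0]);zv=np.array([0,0,1.])
    c,s=np.cos(np.radians(15)),np.sin(np.radians(15))
    return np.array([p[0],p[1],0])-20*xv+85*zv, np.c_[c*xv-s*zv,yv,s*xv+c*zv]
def sdf(q,lo,hi):
    c=(np.array(lo)+hi)/2;h=(np.array(hi)-lo)/2.;d=abs(q-c)-h
    return np.linalg.norm(np.maximum(d,0),axis=1)+np.minimum(d.max(1),0)
B0=[([-22,-23,0],[0,23,22]),([28,-23,0],[48,23,22]),([0,-34,0],[28,34,34]),([-48,-23,-22],[104,23,0])]
def fit(c,p0=(478,86,0),boxes=B0):
    P=cloud(c)[c["z_map"]>0]
    o,R=bedpose(p0);q=(P-o)@R
    P=P[(q[:,0]>-55)&(q[:,0]<52)&(abs(q[:,1])<42)&(q[:,2]>-15)&(q[:,2]<45)]
    def f(p):
        o,R=bedpose(p);q=(P-o)@R
        if len(p)>3:q=q-[0,0,p[3]]
        return np.min([abs(sdf(q,*b)) for b in boxes],axis=0)
    r=least_squares(f,list(p0)+[0],loss="soft_l1",x_scale=[1,1,.02,1],diff_step=1e-5);return r.x,len(P),np.median(f(r.x))
E
python3 - <<'E'
from fit import *
for n in("w1","scene","side"):
    x,n_,m=fit(dict(np.load(f"/tmp/{n}.npz")));o,R=bedpose(x);print(n,x.round(3),"yaw",np.degrees(x[2]).round(2),n_,m.round(2),"bed",o.round(1),"ball",(o+R@[95*np.cos(np.radians(115)),0,0]+R@[75,95*np.sin(np.radians(115)),57]).round(1))
E
```

```text
w1 [ 4.79837e+02  8.85650e+01 -3.10000e-02  4.22000e-01] yaw -1.75 4076 0.45 bed [480.4 108.6  85. ] ball [565.   57.5 131. ]
scene [ 4.80667e+02  8.69540e+01 -3.70000e-02 -7.32000e-01] yaw -2.13 631 0.87 bed [481.4 106.9  85. ] ball [565.7  55.4 131. ]
side [ 4.79529e+02  8.82280e+01 -3.10000e-02  8.60000e-02] yaw -1.8 527 1.44 bed [480.2 108.2  85. ] ball [564.7  57.1 131. ]
```

```bash
cat >> fit.py <<'E'
VP=(479.9,88.2,-0.0323)
O,RB=bedpose(VP)
def b2w(q): return O+RB@np.array(q,float)
def head(a): return Rxz([np.cos(a),np.sin(a),0],[0,0,-1])
def lev(phi,dz=-20): # TCP pose with fingers along tangent at lever angle phi
    a=np.radians(115)-phi
    p=b2w([75+95*np.cos(a),95*np.sin(a),57])+[0,0,dz]
    rad=RB@[np.cos(a),np.sin(a),0]   # radial dir; tool x = -radial projected... tool y=-tangent
    tan=RB@[np.sin(a),-np.cos(a),0]
    y=-tan;x=np.cross(y,[0,0,-1]);return p,Rxz(x,[0,0,-1])
E
python3 - <<'E'
from fit import *
p,R=lev(0,80);print(p,np.degrees(np.arctan2(*R.as_matrix()[1::-1,0])));print(rel(p,R))
E
```

```text
[565.03663957  57.01787745 211.03760094] -156.08139154658207
[-0.0279, 0.1674, 0.2363, -0.0001, -0.0003, -0.6322]
```

>>> send_rows([
  [[-0.028,0.167,0.236,0,0,-0.632],[-0.028,0.167,0.236,0,0,-0.632],[-0.028,0.167,0.236,0,0,-0.632],[-0.028,0.167,0.236,0,0,-0.632],[-0.028,0.167,0.236,0,0,-0.632],[-0.028,0.167,0.236,0,0,-0.632],[-0.028,0.167,0.236,0,0,-0.632],[-0.028,0.167,0.236,0,0,-0.632]],
], jaw=0.42, squeeze=50)

```text
time: 2.2
eef_pos: [563.1, 60.2, 210.1]
ee_rot: [-0.001, 0.275, 0.961, 0.0]
contact_force: [-0.5, -0.0, 0.4]
grip_width: 0.423
finger_force: 0.0
```

```bash
python3 -c "
from fit import *
p,R=lev(0,80);print(rel(p,R))"
```

```text
[-0.0067, -0.0045, -0.0002, 0.0002, -0.0006, -0.3102]
```

>>> send_rows([
  [[-0.005,-0.003,0,0,0,-0.31],[-0.005,-0.003,0,0,0,-0.31],[-0.005,-0.003,0,0,0,-0.31],[-0.005,-0.003,0,0,0,-0.31],[-0.005,-0.003,0,0,0,-0.31],[-0.005,-0.003,0,0,0,-0.31],[-0.005,-0.003,0,0,0,-0.31],[-0.005,-0.003,0,0,0,-0.31]],
])

```text
time: 2.87
eef_pos: [564.4, 57.6, 210.4]
ee_rot: [-0.0, -0.207, 0.978, 0.0]
contact_force: [-0.2, -0.0, -0.2]
grip_width: 0.423
finger_force: 0.0
```

>>> send_rows([
  [[0,0,0,0,0,0],[0,0,0,0,0,0]],
])

```text
time: 3.03
eef_pos: [564.8, 57.1, 210.6]
ee_rot: [-0.0, -0.202, 0.979, 0.0]
contact_force: [0.3, 0.5, 0.9]
grip_width: 0.418
finger_force: 0.0
```

Run:
```python
from fit import *
p,R=lev(0,-20);print(cur()[0],p,rel(p,R),np.array(telemetry.read_state()["joint_pos"]).round(2))
```

```text
[565.00241794  57.6260858  211.45299876] [565.03663957  57.01787745 111.03760094] [0.0003, -0.0013, 0.2008, 0.0002, -0.0002, -0.0033] [-0.11  0.18  1.65  0.    1.31 -2.09]
```

>>> send_rows([
  [[0,-0.001,0.06,0,0,0],[0,-0.001,0.12,0,0,0],[0,-0.001,0.16,0,0,0],[0,-0.001,0.2,0,0,0],[0,-0.001,0.2,0,0,0],[0,-0.001,0.2,0,0,0]],
])

```text
time: 3.53
eef_pos: [564.5, 55.9, 109.9]
ee_rot: [-0.001, -0.202, 0.979, 0.0]
contact_force: [0.4, 0.0, 0.7]
grip_width: 0.419
finger_force: 0.0
```

Run:
```python
from fit import *
b=cur();print(b[0])
for f in np.linspace(0.1,1.42,16): print(rel(*lev(f,-20),b))
```

```text
[564.79684251  56.38560737 110.79175178]
[-0.0002, -0.0175, 0.004, 0.0004, -0.0008, 0.0294]
[0.002, -0.0335, 0.0082, 0.0004, -0.0008, 0.0582]
[0.0057, -0.0493, 0.0124, 0.0004, -0.0009, 0.0871]
[0.0107, -0.0646, 0.0167, 0.0003, -0.0009, 0.1161]
[0.0171, -0.0794, 0.021, 0.0003, -0.0009, 0.1451]
[0.0249, -0.0936, 0.0253, 0.0003, -0.0009, 0.1741]
[0.0339, -0.107, 0.0296, 0.0002, -0.0009, 0.203]
[0.0441, -0.1195, 0.0338, 0.0002, -0.0009, 0.2319]
[0.0554, -0.1311, 0.0379, 0.0001, -0.001, 0.2607]
[0.0678, -0.1417, 0.0419, 0.0001, -0.001, 0.2894]
[0.081, -0.1511, 0.0457, 0.0, -0.001, 0.3179]
[0.0951, -0.1593, 0.0493, 0.0, -0.001, 0.3463]
[0.1099, -0.1663, 0.0527, -0.0, -0.001, 0.3745]
[0.1253, -0.1719, 0.0559, -0.0001, -0.001, 0.4025]
[0.1412, -0.1762, 0.0588, -0.0001, -0.001, 0.4304]
[0.1575, -0.1791, 0.0614, -0.0002, -0.001, 0.4581]
```

>>> send_rows([
  [[0,-0.0175,0.004,0,0,0.029],[0.002,-0.0335,0.008,0,0,0.058],[0.006,-0.049,0.0125,0,0,0.087],[0.011,-0.0645,0.017,0,0,0.116],[0.017,-0.0795,0.021,0,0,0.145],[0.025,-0.0935,0.025,0,0,0.174],[0.034,-0.107,0.0295,0,0,0.203],[0.044,-0.1195,0.034,0,0,0.232]],
])

```text
time: 4.2
eef_pos: [570.4, -8.2, 95.9]
ee_rot: [0.001, 0.162, 0.987, 0.0]
contact_force: [-0.9, 1.9, -0.5]
grip_width: 0.424
finger_force: 0.7
```

>>> send_rows([
  [[0,0,0,0,0,0]],
])

```text
time: 4.28
eef_pos: [570.1, -9.2, 95.5]
ee_rot: [0.001, 0.162, 0.987, -0.0]
contact_force: [0.3, 0.8, 0.3]
grip_width: 0.42
finger_force: 0.0
```

Run:
```python
from fit import *
b=cur();print(b[0],lev(.716)[0])
for f in np.linspace(0.8,1.4,8): print(rel(*lev(f,-20),b))
```

```text
[570.38610021  -8.66951043  96.36322841] [568.17325606  -7.22753061  93.85921675]
[0.0057, -0.0141, 0.0089, 0.0001, 0.0008, 0.0262]
[0.0077, -0.0298, 0.0128, 0.0001, 0.0008, 0.0541]
[0.0111, -0.0453, 0.0165, 0.0001, 0.0008, 0.0819]
[0.0158, -0.0605, 0.02, 0.0002, 0.0008, 0.1096]
[0.0219, -0.0753, 0.0233, 0.0002, 0.0008, 0.1371]
[0.0292, -0.0895, 0.0264, 0.0002, 0.0007, 0.1644]
[0.0377, -0.1031, 0.0292, 0.0003, 0.0007, 0.1916]
[0.0473, -0.1159, 0.0317, 0.0003, 0.0007, 0.2186]
```

>>> send_rows([
  [[0.005,-0.014,0.009,0,0,0.026],[0.008,-0.03,0.013,0,0,0.054],[0.011,-0.045,0.0165,0,0,0.082],[0.016,-0.0605,0.02,0,0,0.11],[0.022,-0.075,0.0235,0,0,0.137],[0.029,-0.0895,0.0265,0,0,0.164],[0.038,-0.103,0.029,0,0,0.192],[0.047,-0.116,0.032,0,0,0.218]],
])

```text
time: 4.95
eef_pos: [530.0, -55.8, 79.4]
ee_rot: [0.001, 0.482, 0.876, 0.001]
contact_force: [0.8, 1.2, -1.5]
grip_width: 0.421
finger_force: 0.9
```

Run:
```python
from fit import *
b=cur();print(b[0],lev(1.4)[0]);p,R=lev(1.4,80);print(rel(p,R))
```

```text
[530.20911447 -55.33159161  80.27990888] [529.4664096  -56.03702756  80.452633  ]
[-0.0008, -0.0015, -0.2003, 0.0008, 0.0007, 0.0016]
```

>>> send_rows([
  [[0,0.01,0,0,0,0],[0,0.01,0,0,0,0],[0,0.01,-0.08,0,0,0],[0,0.01,-0.16,0,0,0],[0,0.01,-0.24,0,0,0],[0,0.01,-0.32,0,0,0],[0,0.01,-0.4,0,0,0],[0,0.01,-0.4,0,0,0]],
])

```text
time: 5.62
eef_pos: [537.7, -53.9, 288.6]
ee_rot: [0.008, 0.48, 0.877, 0.002]
contact_force: [0.4, -0.6, 0.8]
grip_width: 0.425
finger_force: 0.0
```

Run:
```python
from fit import *
print(cur()[0],rel([480,60,290],head(np.pi/2+VP[2])))
```

```text
[537.95277575 -53.41814324 289.4928432 ] [0.2535, 0.0249, -0.0041, 0.0045, 0.003, 0.1918]
```

>>> send_rows([
  [[0.2535,0.025,-0.004,0.0045,0.003,0.192],[0.2535,0.025,-0.004,0.0045,0.003,0.192],[0.2535,0.025,-0.004,0.0045,0.003,0.192],[0.2535,0.025,-0.004,0.0045,0.003,0.192],[0.2535,0.025,-0.004,0.0045,0.003,0.192],[0.2535,0.025,-0.004,0.0045,0.003,0.192],[0.2535,0.025,-0.004,0.0045,0.003,0.192],[0.2535,0.025,-0.004,0.0045,0.003,0.192]],
], jaw=1)

```text
time: 6.28
eef_pos: [476.0, 60.4, 280.1]
ee_rot: [-0.007, 0.719, 0.695, -0.004]
contact_force: [0.2, 0.1, 0.8]
grip_width: 0.999
finger_force: 0.0
```

```bash
cat > look.py <<'E'
from fit import *
from workcell import eyes
import sys
def look(n,cam="wrist",view=True):
    c=eyes.read_camera(cam);np.savez(f"/tmp/{n}.npz",**c);cv2.imwrite(f"pics/{n}.png",c["pixels"]);return c
def profile(c,half=12):
    P=cloud(c)[c["z_map"]>0];q=(P-O)@RB
    q=q[(abs(q[:,1])<half)&(q[:,0]>-30)&(q[:,0]<75)&(q[:,2]>-30)&(q[:,2]<60)]
    for x in range(-28,74,2):
        s=q[abs(q[:,0]-x-1)<1]
        if len(s):print(x+1,s[:,2].min().round(),np.median(s[:,2]).round(1),end=" | ")
E
python3 - <<'E'
from look import *
c=look("w2");profile(c);print(cur()[0],telemetry.read_state()["time"])
E
```

```text
-27 -1.0 0.2 | -25 -1.0 0.4 | -23 -2.0 9.7 | -21 -2.0 22.0 | -19 21.0 22.3 | -17 20.0 22.0 | -15 21.0 22.2 | -13 21.0 22.2 | -11 21.0 22.4 | -9 21.0 22.2 | -7 21.0 22.2 | -5 21.0 22.2 | -3 20.0 22.1 | -1 20.0 26.9 | 1 32.0 34.1 | 3 33.0 34.4 | 5 33.0 34.4 | 7 33.0 34.3 | 9 33.0 34.4 | 11 33.0 34.6 | 13 33.0 34.3 | 15 33.0 34.5 | 17 33.0 34.6 | 19 33.0 34.5 | 21 33.0 34.3 | 23 33.0 34.4 | 25 33.0 34.7 | 27 33.0 34.1 | 43 0.0 11.5 | 45 -1.0 21.4 | 47 21.0 22.3 | 49 21.0 22.0 | 51 21.0 22.2 | 53 21.0 22.0 | 55 21.0 22.3 | 57 21.0 22.6 | 59 21.0 22.0 | 61 20.0 22.3 | 63 21.0 22.1 | 65 20.0 24.6 | 67 17.0 28.1 | 69 16.0 30.4 | 71 16.0 31.9 | 73 16.0 32.2 | [476.14078362  60.72562486 280.83098677] 6.3333
```

View pics/w2.png

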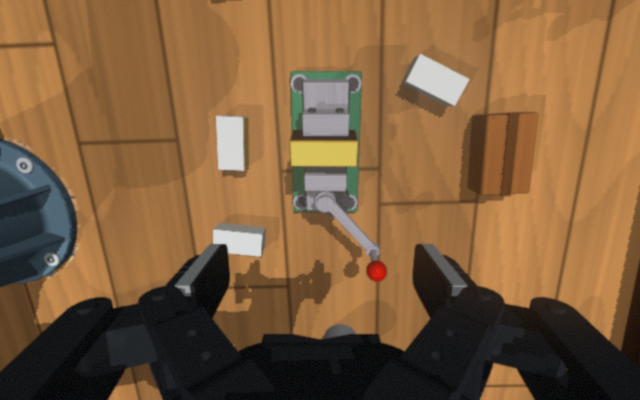

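The wrist view shows the jaw open, its face at bed x≈45 mm, with the ball now at (376,271). The blank is still upright against the fixed jaw, bright top at (325,152). Next I'll tilt the tool to the uphill side for a grasp across the blank's length, so that the turn can end leaning downhill.

```bash
cat >> fit.py <<'E'
def grasp(pt,tilt,back=0,g=27):
    """TCP pose; pt: pad centre in bed; tilt: rad about bed y from straight-down (-: body uphill, +: body downhill)"""
    s,c=np.sin(tilt),np.cos(tilt)
    zt=RB@[-s,0,-c];xt=RB@[-c,0,s]
    return b2w(pt)+(g-back)*zt,Rxz(xt,zt)
E
python3 - <<'E'
from fit import *
p,R=grasp([8,0,25],np.radians(-65),120);print(p,R.as_matrix().round(2).tolist(),rel(p,R))
E
```

```text
[482.3880966  165.20406422 166.856841  ] [[0.02, 1.0, -0.02], [0.64, -0.03, -0.77], [-0.77, -0.0, -0.64]] [0.2082, 0.0089, 0.2288, -0.0049, -0.2793, 0.0016]
```

>>> send_rows([
  [[0.1,0.009,0,-0.005,-0.08,0.0016],[0.208,0.009,0.05,-0.005,-0.279,0.0016],[0.208,0.009,0.1,-0.005,-0.279,0.0016],[0.208,0.009,0.15,-0.005,-0.279,0.0016],[0.208,0.009,0.2,-0.005,-0.279,0.0016],[0.208,0.009,0.229,-0.005,-0.279,0.0016],[0.208,0.009,0.229,-0.005,-0.279,0.0016],[0.208,0.009,0.229,-0.005,-0.279,0.0016]],
])

```text
time: 7.0
eef_pos: [479.9, 165.3, 160.7]
ee_rot: [0.293, 0.648, 0.631, -0.309]
contact_force: [-0.8, 0.1, 0.7]
grip_width: 0.995
finger_force: 0.0
```

>>> send_rows([
  [[0,0,0,0,0,0],[0,0,0,0,0,0]],
])

```text
time: 7.17
eef_pos: [482.8, 164.8, 165.9]
ee_rot: [0.292, 0.652, 0.63, -0.303]
contact_force: [-0.1, 0.0, 0.8]
grip_width: 0.999
finger_force: 0.0
```

Run:
```python
from fit import *
print(np.array(telemetry.read_state()["joint_pos"]).round(2),cur()[0])
print(rel(*grasp([8,0,25],np.radians(-65),120)),rel(*grasp([8,0,25],np.radians(-65),0)))
```

```text
[ 0.51  0.52  1.55 -0.71  1.61  0.72] [483.00913467 165.32036112 166.79807463]
[-0.0003, -0.0012, 0.0001, -0.0008, -0.0012, -0.0004] [-0.0012, -0.0006, 0.2401, -0.0008, -0.0012, -0.0004]
```

>>> send_rows([
  [[0,-0.001,0.05,0,0,0],[0,-0.001,0.1,0,0,0],[0,-0.001,0.15,0,0,0],[-0.001,-0.001,0.19,0,0,0],[-0.001,-0.001,0.22,0,0,0],[-0.001,-0.001,0.24,0,0,0],[-0.001,-0.001,0.24,0,0,0],[-0.001,-0.001,0.24,0,0,0]],
], squeeze=80)

```text
time: 7.83
eef_pos: [479.2, 72.3, 90.3]
ee_rot: [0.293, 0.653, 0.629, -0.303]
contact_force: [-1.0, -0.2, 0.3]
grip_width: 1.003
finger_force: 0.0
```

Run:
```python
from look import *
c=look("side1","side");im=c["pixels"];cv2.imwrite("pics/side1c.png",cv2.resize(im[150:290,210:390],None,fx=4,fy=4,interpolation=cv2.INTER_CUBIC))
print(cur()[0],telemetry.read_state()["contact_force"],rel(*grasp([8,0,25],np.radians(-65),0)))
```

```text
[479.70154199  73.37278601  91.3045186 ] [0.03073624 0.3693407  0.5288163 ] [0.0023, -0.0006, 0.0021, -0.0004, -0.0009, -0.0015]
```

View pics/side1c.png

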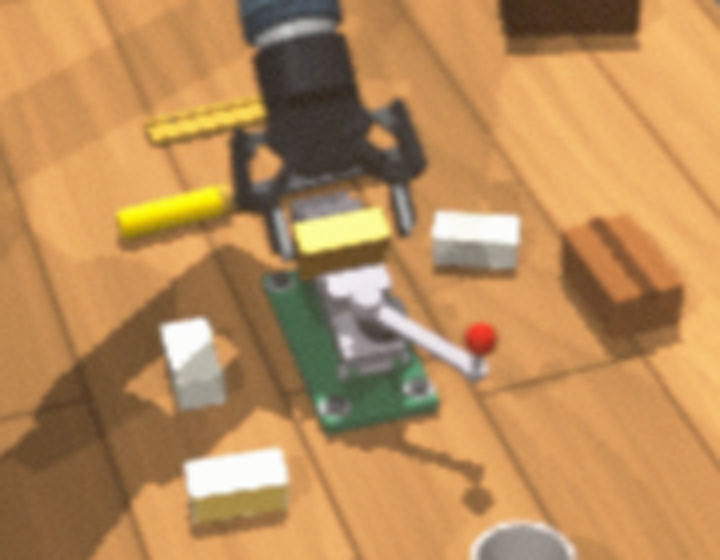

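The side crop shows the two fingers straddling the blank's ends at (283,240) and (400,215), with the bright top at (340,228). I'll advance slightly and close.

>>> send_rows([
  [[0.002,0,0.006,0,0,0],[0.002,0,0.006,0,0,0],[0.002,0,0.006,0,0,0],[0.002,0,0.006,0,0,0],[0.002,0,0.006,0,0,0],[0.002,0,0.006,0,0,0],[0.002,0,0.006,0,0,0],[0.002,0,0.006,0,0,0]],
], jaw=0, squeeze=80)

```text
time: 8.55
eef_pos: [478.6, 71.4, 87.0]
ee_rot: [0.294, 0.652, 0.629, -0.304]
contact_force: [-1.8, 0.3, 5.5]
grip_width: 0.786
finger_force: 89.7
```

>>> send_rows([
  [[0,0,0,0,0,0],[0,0,0,0,0,0],[0,0,0,0,0,0]],
])

```text
time: 8.8
eef_pos: [478.6, 71.4, 87.0]
ee_rot: [0.294, 0.652, 0.629, -0.304]
contact_force: [-2.7, 0.1, 5.6]
grip_width: 0.782
finger_force: 89.7
```

Run:
```python
from fit import *
p,R=cur();print(p,rel(p+RB@[0,0,50.],R),rel(p+RB@[0,0,70.]+[0,0,60],R), rel(*grasp([8,0,25],np.radians(-65),0)))
```

```text
[478.81281718  71.87675414  87.88470809] [-0.0906, 0.0001, -0.0423, 0.0, 0.0, 0.0] [-0.2188, 0.0003, -0.1363, 0.0, 0.0, 0.0] [-0.0009, 0.0011, -0.0046, -0.0005, -0.0, -0.0007]
```

```bash
cat >> fit.py <<'E'
import os
def save_grasp():
    p,R=cur();RBr=Ro.from_matrix(RB)
    np.savez("/tmp/g.npz",t=RBr.inv().apply(p-b2w([14,0,17])),q=(RBr.inv()*R).as_quat())
def place(c,rot):  # tool pose for block centre c (bed), rotated rot rad about bed y from start attitude
    g=np.load("/tmp/g.npz");RBr=Ro.from_matrix(RB);r=Ro.from_rotvec([0,rot,0])
    return b2w(c)+RBr.apply(r.apply(g["t"])),RBr*r*Ro.from_quat(g["q"])
E
python3 - <<'E'
from fit import *
save_grasp();print(dict(np.load("/tmp/g.npz")))
p,R=cur();print(rel(*place([14,0,87],0)))
E
```

```text
{'t': array([20.36463335, -0.55946658, -4.80555467]), 'q': array([-1.38837928e-03, -8.43423792e-01,  1.02581253e-04, -5.37247027e-01])}
[-0.1269, 0.0002, -0.0592, -0.0, -0.0, 0.0]
```

>>> send_rows([
  [[-0.01,0,-0.005,0,0,0],[-0.03,0,-0.014,0,0,0],[-0.06,0,-0.028,0,0,0],[-0.0906,0,-0.0423,0,0,0],[-0.127,0,-0.059,0,0,0],[-0.17,0,-0.095,0,0,0],[-0.219,0,-0.136,0,0,0],[-0.219,0,-0.136,0,0,0]],
])

```text
time: 9.47
eef_pos: [480.2, 53.2, 219.7]
ee_rot: [0.295, 0.654, 0.629, -0.3]
contact_force: [2.4, 0.6, -6.1]
grip_width: 0.785
finger_force: 91.4
```

Run:
```python
from fit import *
b=cur();print(b[0],telemetry.read_state()["finger_force"])
for k,(z,r) in enumerate([(150,30),(150,60),(150,90)]): print(rel(*place([20,0,z],np.radians(r)),b))
print(place([20,0,150],np.pi/2)[0],place([20,0,14],np.pi/2)[0],place([20,0,14],np.pi/2)[1].as_matrix().round(2))
```

```text
[480.44630513  53.73110329 220.64487319] 91.41352772712708
[0.002, -0.0046, 0.0402, 0.0025, 0.1657, -0.0017]
[0.0201, -0.0047, 0.0283, 0.0033, 0.3324, -0.0014]
[0.0299, -0.0047, 0.009, 0.0039, 0.4991, -0.001]
[478.42919324  60.0039828  206.28553682] [479.56593586  95.18501294  74.91962444] [[ 0.03  1.    0.02]
 [ 0.77 -0.03  0.64]
 [ 0.64 -0.   -0.77]]
```

>>> send_rows([
  [[0.002,-0.004,0.02,0,0.04,0],[0.004,-0.004,0.02,0,0.08,0],[0.006,-0.004,0.02,0,0.118,0],[0.008,-0.004,0.02,0,0.156,0],[0.012,-0.004,0.02,0,0.194,0],[0.016,-0.004,0.02,0,0.232,0],[0.018,-0.004,0.02,0,0.27,0],[0.02,-0.004,0.02,0.003,0.308,0]],
])

```text
time: 10.13
eef_pos: [475.0, 51.8, 199.7]
ee_rot: [-0.038, 0.72, 0.693, 0.034]
contact_force: [-0.6, 0.2, -6.9]
grip_width: 0.78
finger_force: 91.2
```

Run:
```python
from fit import *
b=cur();s=telemetry.read_state();print(b[0],s["finger_force"],np.round(s["joint_pos"],2))
print(rel(*place([20,0,120],np.pi/2),b))
```

```text
[475.21163011  52.25703898 200.63263704] 91.2226402759552 [-0.21 -0.01  1.88  0.1   1.29 -0.2 ]
[0.0264, 0.0061, 0.0495, -0.0007, 0.1901, -0.002]
```

>>> send_rows([
  [[0.008,0.003,0.01,0,0.035,0],[0.014,0.006,0.02,0,0.07,0],[0.02,0.006,0.03,0,0.105,0],[0.026,0.006,0.04,0,0.14,0],[0.026,0.006,0.05,0,0.17,-0.001],[0.026,0.006,0.05,0,0.19,-0.002],[0.026,0.006,0.05,0,0.19,-0.002],[0.026,0.006,0.05,0,0.19,-0.002]],
])

```text
time: 10.8
eef_pos: [478.2, 66.0, 174.6]
ee_rot: [-0.238, 0.678, 0.653, 0.241]
contact_force: [-0.5, -0.4, -6.3]
grip_width: 0.781
finger_force: 91.5
```

>>> send_rows([
  [[0,0,0,0,0,0],[0,0,0,0,0,0]],
])

```text
time: 10.97
eef_pos: [479.1, 67.1, 176.4]
ee_rot: [-0.237, 0.676, 0.654, 0.241]
contact_force: [-0.8, 0.3, -6.3]
grip_width: 0.785
finger_force: 91.5
```

Run:
```python
from look import *
b=cur();s=telemetry.read_state();print(b[0],s["finger_force"],np.round(s["joint_pos"],2),rel(*place([20,0,120],np.pi/2),b))
t=[]
for n,(x0,y0) in {"scene":(265,100),"side":(230,130)}.items():
    c=look(n+"2",n)
    t.append(cv2.resize(c["pixels"][y0:y0+140,x0:x0+140],(400,400),interpolation=cv2.INTER_CUBIC))
    # block plane check: points near the held block
    P=cloud(c)[c["z_map"]>0];q=(P-O)@RB;q=q[(abs(q[:,0]-20)<24)&(abs(q[:,1])<30)&(q[:,2]>95)&(q[:,2]<142)]
    tp=q[(abs(q[:,2]-134)<5)&(abs(q[:,0]-20)<17)]
    if len(tp)>20:
        co=np.linalg.lstsq(np.c_[tp[:,:2]-[20,0],np.ones(len(tp))],tp[:,2],rcond=None)[0];print(n,len(tp),"top slopes,h",co.round(3),"x",np.percentile(tp[:,0],[2,98]).round(1),"y",np.percentile(tp[:,1],[2,98]).round(1))
cv2.imwrite("pics/h2.png",np.hstack(t))
```

```text
[479.30118469  67.60107973 177.25058584] 91.50854587554932 [-0.52  0.16  1.92  0.6   1.46 -0.68] [0.0003, -0.0013, 0.0001, -0.0009, 0.0025, -0.0002]
scene 120 top slopes,h [ 3.70000e-02 -6.00000e-03  1.31944e+02] x [ 4.8 36.3] y [-29.1  27.1]
```

View pics/h2.png

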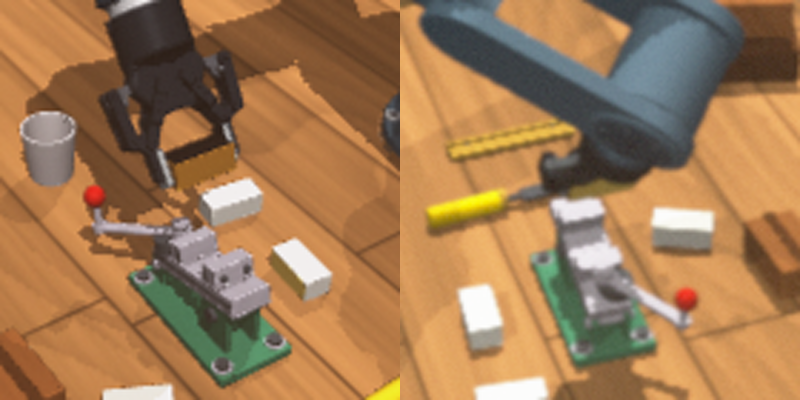

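The left crop shows the blank held with its dark face up at (197,160), above the open jaws. I'll descend along the bed normal.

Run:
```python
from fit import *
b=cur()
for z in (80,50,25,17,14): print(z,rel(*place([20.5,0,z],np.pi/2),b))
```

```text
80 [-0.0344, -0.001, 0.0725, -0.0008, 0.0024, -0.0001]
50 [-0.0593, -0.0007, 0.1271, -0.0008, 0.0024, -0.0001]
25 [-0.0801, -0.0004, 0.1725, -0.0008, 0.0024, -0.0001]
17 [-0.0868, -0.0004, 0.1871, -0.0008, 0.0024, -0.0001]
14 [-0.0893, -0.0003, 0.1925, -0.0008, 0.0024, -0.0001]
```

>>> send_rows([
  [[-0.018,-0.001,0.036,-0.001,0.0024,0],[-0.034,-0.001,0.0725,-0.001,0.0024,0],[-0.047,-0.001,0.1,-0.001,0.0024,0],[-0.059,-0.001,0.127,-0.001,0.0024,0],[-0.07,0,0.15,-0.001,0.0024,0],[-0.08,0,0.1725,-0.001,0.0024,0],[-0.087,0,0.187,-0.001,0.0024,0],[-0.087,0,0.187,-0.001,0.0024,0]],
])

```text
time: 11.73
eef_pos: [479.4, 93.3, 76.1]
ee_rot: [-0.24, 0.676, 0.652, 0.246]
contact_force: [0.3, -0.1, -6.0]
grip_width: 0.785
finger_force: 91.7
```

>>> send_rows([
  [[0,0,0,0,0,0]],
])

```text
time: 11.82
eef_pos: [479.6, 92.9, 76.2]
ee_rot: [-0.239, 0.676, 0.652, 0.246]
contact_force: [-0.3, -0.3, -5.6]
grip_width: 0.782
finger_force: 91.7
```

Run:
```python
from fit import *
b=cur();s=telemetry.read_state();print(s["contact_force"],b[0],rel(*place([20.5,0,17],np.pi/2),b))
for z in (16,15,14,13.5): print(z,rel(*place([20.5,0,z],np.pi/2),b))
```

```text
[-0.2826442  -0.34696812 -5.56512071] [479.82381267  93.41938699  77.11755288] [0.0015, -0.0006, -0.0002, 0.0003, -0.0005, -0.0006]
16 [0.0006, -0.0006, 0.0016, 0.0003, -0.0005, -0.0006]
15 [-0.0002, -0.0006, 0.0034, 0.0003, -0.0005, -0.0006]
14 [-0.0011, -0.0006, 0.0052, 0.0003, -0.0005, -0.0006]
13.5 [-0.0015, -0.0006, 0.0061, 0.0003, -0.0005, -0.0006]
```

>>> send_rows([
  [[-0.0005,-0.0005,0.0034,0,0,0],[-0.0011,-0.0005,0.0052,0,0,0],[-0.0011,-0.0005,0.0052,0,0,0]],
])

```text
time: 12.07
eef_pos: [479.7, 93.4, 75.4]
ee_rot: [-0.239, 0.676, 0.652, 0.246]
contact_force: [-4.7, -6.9, 7.6]
grip_width: 0.784
finger_force: 93.4
```

>>> send_rows([
  [[-0.0005,0,0.001,0,0,0],[-0.0005,0,0.001,0,0,0]],
])

```text
time: 12.23
eef_pos: [479.7, 93.4, 75.4]
ee_rot: [-0.239, 0.676, 0.653, 0.246]
contact_force: [-7.2, -8.9, 11.9]
grip_width: 0.781
finger_force: 94.1
```

Run:
```python
from look import *
s=telemetry.read_state();print(s["contact_force"],s["ft_torque"],rel(*place([20.5,0,15],np.pi/2)))
for cam in("wrist","scene"):
    c=look(cam+"3",cam);P=cloud(c)[c["z_map"]>0];q=(P-O)@RB
    q=q[(abs(q[:,0]-20)<40)&(abs(q[:,1])<33)&(q[:,2]>-5)&(q[:,2]<45)]
    tp=q[(abs(q[:,2]-28)<4)&(abs(q[:,0]-20)<14)&(abs(q[:,1])<28)]
    if len(tp)>20:
        co=np.linalg.lstsq(np.c_[tp[:,:2]-[20,0],np.ones(len(tp))],tp[:,2],rcond=None)[0];print(cam,len(tp),"slopes,h",co.round(3))
    j=q[(q[:,0]<-4)&(abs(q[:,1])<20)&(q[:,2]>15)];print("jaw top",np.median(j[:,2]) if len(j) else None)
    w=q[q[:,2]>25];
    if len(w):print("x",np.percentile(w[:,0],[1,5,95,99]).round(1))
```

```text
[-7.18222665 -8.91063432 11.86806295] [-0.15297673  1.22381886  0.72583425] [0.0001, -0.0009, 0.0016, 0.0004, -0.0007, -0.0001]
wrist 10230 slopes,h [2.0000e-03 4.0000e-03 2.8416e+01]
jaw top 22.16277243109595
x [ 5.8  7.3 37.8 39.3]
scene 105 slopes,h [3.700e-02 1.500e-02 2.755e+01]
jaw top 21.305163726914703
x [ 5.9  6.5 43.2 49.6]
```

View pics/wrist3.png

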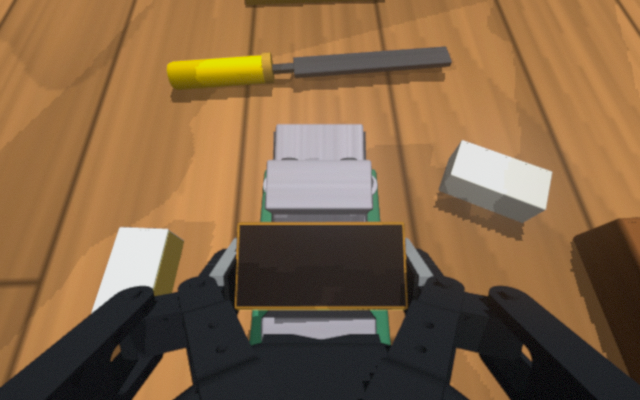

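The wrist view shows the blank between the jaws with its dark face up at (321,265). It is flat on the bed (height 28.4 mm, slopes ≤0.004) and centred. I'll relax the press and release.

>>> send_rows([
  [[0.001,0.0005,-0.0025,0,0,0],[0.001,0.0005,-0.0025,0,0,0]],
])

```text
time: 12.5
eef_pos: [480.0, 93.3, 75.5]
ee_rot: [-0.239, 0.676, 0.652, 0.246]
contact_force: [-1.4, -4.4, 1.7]
grip_width: 0.781
finger_force: 93.0
```

>>> send_rows([
  [[0,0,0,0,0,0],[0,0,0,0,0,0],[0,0,0,0,0,0],[0,0,0,0,0,0],[0,0,0,0,0,0],[0,0,0,0,0,0]],
], jaw=1)

```text
time: 13.0
eef_pos: [479.2, 94.1, 74.6]
ee_rot: [-0.24, 0.676, 0.652, 0.246]
contact_force: [-0.2, 0.4, 0.2]
grip_width: 0.999
finger_force: 0.0
```

Run:
```python
from look import *
s=telemetry.read_state();print(s["contact_force"],s["grip_width"])
c=look("wrist4");P=cloud(c)[c["z_map"]>0];q=(P-O)@RB
q=q[(abs(q[:,0]-20)<40)&(abs(q[:,1])<38)&(q[:,2]>25)&(q[:,2]<32)]
tp=q[(abs(q[:,0]-20)<14)&(abs(q[:,1])<28)];co=np.linalg.lstsq(np.c_[tp[:,:2]-[20,0],np.ones(len(tp))],tp[:,2],rcond=None)[0];print(co.round(3))
print(np.percentile(q[:,0],[1,99]),np.percentile(q[:,1],[1,99]),cv2.minAreaRect(q[:,:2].astype(np.float32)))
p,R=cur();print(rel(p+RB@[0,0,60.],R),rel(p+RB@[0,0,60.]+[0,0,100],R))
```

```text
[-0.18270497  0.42352161  0.18817198] 0.9992979862169146
[4.0000e-03 1.0000e-03 2.8391e+01]
[ 6.16464534 39.85804731] [-32.49667456  33.61995003] ((23.237106323242188, 0.5245437622070312), (68.4071044921875, 34.62509536743164), 89.7343978881836)
[0.051, -0.0004, -0.1086, 0.0, 0.0, 0.0] [0.1799, -0.0011, -0.2615, 0.0, 0.0, 0.0]
```

>>> send_rows([
  [[0.017,0,-0.036,0,0,0],[0.034,0,-0.072,0,0,0],[0.051,0,-0.109,0,0,0],[0.1,-0.001,-0.165,0,0,0],[0.14,-0.001,-0.21,0,0,0],[0.18,-0.001,-0.26,0,0,0],[0.18,-0.001,-0.26,0,0,0]],
])

```text
time: 13.63
eef_pos: [481.6, 78.0, 237.8]
ee_rot: [-0.235, 0.675, 0.654, 0.248]
contact_force: [0.5, -0.5, 0.2]
grip_width: 1.002
finger_force: 0.0
```

Run:
```python
from look import *
c=look("scene5","scene");P=cloud(c);hsv=cv2.cvtColor(c["pixels"],cv2.COLOR_BGR2HSV);H,S,V=[hsv[...,i] for i in range(3)]
m=((H<6)|(H>174))&(S>150)&(V>60)&(P[...,2]>70)&(P[...,2]<125)&(abs(P[...,0]-530)<60)&(abs(P[...,1]+50)<60);q=P[m]
from scipy.optimize import least_squares
f=least_squares(lambda x:np.linalg.norm(q-x,axis=1)-12,q.mean(0)-[8,8,5],loss="soft_l1").x;b=(f-O)@RB;print(len(q),f.round(1),b.round(1),"lever",np.radians(115)-np.arctan2(b[1],b[0]-75),b[0]-75)
p,R=lev(1.4,90);print(cur()[0],p,rel(p,R))
```

```text
42 [535.6 -53.6 101.1] [150.3  60.3  56.9] lever 1.3322901908426816 75.31754476103711
[480.85212215  78.69215409 235.95589451] [529.4664096  -56.03702756 190.452633  ] [-0.2624, 0.1063, -0.1008, 0.0667, -0.2151, -0.1808]
```

```bash
python3 -c "
from fit import *
p,R=lev(1.35,90);print(p,rel(p,R))"
```

```text
[533.38371683 -53.45149973 191.17895919] [-0.2574, 0.114, -0.0984, 0.0722, -0.2139, -0.1959]
```

>>> send_rows([
  [[-0.257,0.114,-0.098,0.072,-0.214,-0.196],[-0.257,0.114,-0.098,0.072,-0.214,-0.196],[-0.257,0.114,-0.098,0.072,-0.214,-0.196],[-0.257,0.114,-0.098,0.072,-0.214,-0.196],[-0.257,0.114,-0.098,0.072,-0.214,-0.196],[-0.257,0.114,-0.098,0.072,-0.214,-0.196],[-0.257,0.114,-0.098,0.072,-0.214,-0.196],[-0.257,0.114,-0.098,0.072,-0.214,-0.196]],
], jaw=0.45)

```text
time: 14.35
eef_pos: [530.5, -51.7, 185.3]
ee_rot: [-0.003, 0.46, 0.888, -0.002]
contact_force: [1.0, 0.4, -0.5]
grip_width: 0.448
finger_force: 0.0
```

>>> send_rows([
  [[0,0,0,0,0,0],[0,0,0,0,0,0]],
])

```text
time: 14.52
eef_pos: [530.3, -51.7, 185.4]
ee_rot: [-0.005, 0.463, 0.886, 0.0]
contact_force: [-0.8, 0.1, 0.8]
grip_width: 0.452
finger_force: 0.0
```

```bash
python3 -c "
from fit import *
print(cur()[0],rel(*lev(1.35,90)),rel(*lev(1.35,-20)))"
```

```text
[530.54906773 -51.20211977 186.27826524] [-0.0068, 0.002, -0.0099, -0.0012, -0.0027, 0.0001] [-0.0087, 0.0029, 0.2101, -0.0012, -0.0027, 0.0001]
```

>>> send_rows([
  [[-0.008,0.002,0,-0.0012,-0.0027,0],[-0.008,0.002,0.05,-0.0012,-0.0027,0],[-0.008,0.0025,0.1,-0.0012,-0.0027,0],[-0.0087,0.003,0.15,-0.0012,-0.0027,0],[-0.0087,0.003,0.18,-0.0012,-0.0027,0],[-0.0087,0.003,0.21,-0.0012,-0.0027,0],[-0.0087,0.003,0.21,-0.0012,-0.0027,0]],
])

```text
time: 15.1
eef_pos: [531.7, -55.6, 77.7]
ee_rot: [-0.002, 0.464, 0.886, -0.001]
contact_force: [-0.9, -0.0, -0.6]
grip_width: 0.454
finger_force: 0.0
```

Run:
```python
from fit import *
b=cur();s=telemetry.read_state();print(b[0],lev(1.35)[0],s["contact_force"])
for f in np.linspace(1.27,.71,8): print(rel(*lev(f,-20),b))
```

```text
[531.97322007 -55.0844711   78.56762657] [533.38371683 -53.45149973  81.17895919] [-0.89088252 -0.01144614 -0.55923034]
[0.0017, 0.0191, -0.0078, -0.0009, -0.001, -0.0262]
[0.0036, 0.0339, -0.0106, -0.0009, -0.0011, -0.0517]
[0.0066, 0.0485, -0.0136, -0.0008, -0.0011, -0.0773]
[0.0107, 0.0628, -0.0168, -0.0008, -0.0011, -0.103]
[0.016, 0.0766, -0.0202, -0.0007, -0.0012, -0.1288]
[0.0224, 0.09, -0.0237, -0.0007, -0.0012, -0.1548]
[0.0299, 0.1027, -0.0273, -0.0006, -0.0012, -0.1809]
[0.0383, 0.1148, -0.0311, -0.0006, -0.0013, -0.2071]
```

>>> send_rows([
  [[0.0017,0.019,-0.008,-0.001,-0.001,-0.026],[0.0036,0.034,-0.0105,-0.001,-0.001,-0.052],[0.0066,0.0485,-0.0135,-0.001,-0.001,-0.077],[0.0107,0.063,-0.017,-0.001,-0.001,-0.103],[0.016,0.0765,-0.02,-0.001,-0.001,-0.129],[0.0225,0.09,-0.0235,-0.001,-0.001,-0.155],[0.03,0.1025,-0.0275,-0.001,-0.001,-0.181],[0.038,0.115,-0.031,-0.001,-0.001,-0.207]],
])

```text
time: 15.77
eef_pos: [570.5, -7.8, 97.3]
ee_rot: [0.003, 0.155, 0.988, -0.0]
contact_force: [-1.9, -2.1, -0.5]
grip_width: 0.449
finger_force: 1.2
```

>>> send_rows([
  [[0,0,0,0,0,0]],
])

```text
time: 15.85
eef_pos: [571.2, -6.9, 97.6]
ee_rot: [0.003, 0.155, 0.988, 0.0]
contact_force: [-0.2, -0.2, 0.6]
grip_width: 0.451
finger_force: 0.0
```

Run:
```python
from fit import *
b=cur();s=telemetry.read_state();print(b[0],lev(.71)[0],s["contact_force"],s["grip_width"])
for f in np.r_[np.arange(.66,.43,-.04),.42,.4,.38]: print(f.round(2),rel(*lev(f,-20),b))
```

```text
[571.40103192  -6.42093559  98.54265193] [568.34597539  -6.70319597  94.00113309] [-0.15742284 -0.15457334  0.56312861] 0.45060749684658086
0.66 [0.0059, 0.0068, 0.0067, 0.0003, 0.0022, -0.0149]
0.62 [0.0064, 0.0141, 0.0047, 0.0003, 0.0022, -0.0281]
0.58 [0.0072, 0.0214, 0.0028, 0.0002, 0.0022, -0.0412]
0.54 [0.0082, 0.0287, 0.0009, 0.0002, 0.0022, -0.0544]
0.5 [0.0096, 0.0359, -0.0011, 0.0001, 0.0022, -0.0676]
0.46 [0.0113, 0.043, -0.0031, 0.0001, 0.0022, -0.0808]
0.42 [0.0133, 0.0501, -0.005, 0.0, 0.0022, -0.0939]
0.4 [0.0144, 0.0536, -0.006, 0.0, 0.0022, -0.1005]
0.38 [0.0155, 0.0571, -0.007, 0.0, 0.0022, -0.1071]
```

>>> send_rows([
  [[0.006,0.007,0.005,0,0.002,-0.015],[0.0064,0.014,0.005,0,0.002,-0.028],[0.007,0.0215,0.003,0,0.002,-0.041],[0.008,0.0287,0.001,0,0.002,-0.054],[0.0096,0.036,-0.001,0,0.002,-0.068],[0.0113,0.043,-0.003,0,0.002,-0.081],[0.0113,0.043,-0.003,0,0.002,-0.081]],
])

```text
time: 16.43
eef_pos: [572.5, 14.6, 99.2]
ee_rot: [0.001, 0.03, 1.0, -0.0]
contact_force: [0.4, -1.2, 0.2]
grip_width: 0.451
finger_force: 0.7
```

Run:
```python
from fit import *
b=cur();s=telemetry.read_state();print(b[0],lev(.46)[0],s["contact_force"],s["grip_width"])
for f in [.44,.42,.4,.38,.36,.34]: print(f,rel(*lev(f,-20),b))
```

```text
[572.75255167  15.06307451 100.05689578] [572.58363497  15.80033882 100.06446147] [ 0.41679542 -1.16055673  0.18803463] 0.4508064233936182
0.44 [0.0005, 0.0051, -0.001, -0.0001, 0.0006, -0.0076]
0.42 [0.0006, 0.0088, -0.002, -0.0002, 0.0006, -0.0142]
0.4 [0.0008, 0.0125, -0.003, -0.0002, 0.0006, -0.0208]
0.38 [0.0011, 0.0161, -0.004, -0.0002, 0.0006, -0.0274]
0.36 [0.0014, 0.0198, -0.0049, -0.0002, 0.0006, -0.034]
0.34 [0.0019, 0.0234, -0.0059, -0.0002, 0.0006, -0.0405]
```

>>> send_rows([
  [[0.0005,0.005,-0.001,0,0,-0.0076],[0.0006,0.009,-0.002,0,0,-0.014],[0.0008,0.0125,-0.003,0,0,-0.021],[0.0008,0.0125,-0.003,0,0,-0.021]],
])

```text
time: 16.77
eef_pos: [572.5, 21.0, 100.6]
ee_rot: [0.001, -0.005, 1.0, -0.001]
contact_force: [1.8, -5.7, 2.2]
grip_width: 0.45
finger_force: 2.5
```

>>> send_rows([
  [[0,0.003,-0.001,0,0,-0.006],[0,0.003,-0.001,0,0,-0.006]],
])

```text
time: 16.93
eef_pos: [572.3, 21.9, 100.9]
ee_rot: [0.001, -0.014, 1.0, -0.001]
contact_force: [2.1, -8.4, 1.0]
grip_width: 0.45
finger_force: 3.8
```

>>> send_rows([
  [[0,0.003,-0.001,0,0,-0.006],[0,0.003,-0.001,0,0,-0.006]],
])

```text
time: 17.1
eef_pos: [572.1, 22.8, 101.2]
ee_rot: [0.001, -0.023, 1.0, -0.002]
contact_force: [2.2, -9.8, -1.1]
grip_width: 0.454
finger_force: 5.2
```

>>> send_rows([
  [[0,0.005,-0.001,0,0,-0.006],[0,0.005,-0.001,0,0,-0.006],[0,0.005,-0.001,0,0,-0.006]],
])

```text
time: 17.35
eef_pos: [572.0, 24.1, 101.5]
ee_rot: [0.0, -0.032, 0.999, -0.002]
contact_force: [1.6, -15.0, -2.9]
grip_width: 0.451
finger_force: 7.4
```

>>> send_rows([
  [[0,-0.006,0,0,0,0],[0,-0.014,0,0,0,0],[0,-0.014,0,0,0,0],[0,-0.014,-0.06,0,0,0],[0,-0.014,-0.13,0,0,0],[0,-0.014,-0.2,0,0,0],[0,-0.014,-0.28,0,0,0],[0,-0.014,-0.36,0,0,0]],
])

```text
time: 18.02
eef_pos: [570.9, 21.5, 282.7]
ee_rot: [-0.001, -0.033, 0.999, 0.001]
contact_force: [0.4, 0.7, 0.6]
grip_width: 0.454
finger_force: 0.0
```

```bash
python3 -c "
from fit import *
print(cur()[0],rel([480,50,290],head(np.pi/2+VP[2])))"
```

```text
[571.18920556  21.95152964 283.58679485] [0.1783, 0.0679, -0.0125, 0.0, -0.0008, 0.5311]
```

>>> send_rows([
  [[0.178,0.068,-0.0125,0,0,0.531],[0.178,0.068,-0.0125,0,0,0.531],[0.178,0.068,-0.0125,0,0,0.531],[0.178,0.068,-0.0125,0,0,0.531],[0.178,0.068,-0.0125,0,0,0.531],[0.178,0.068,-0.0125,0,0,0.531],[0.178,0.068,-0.0125,0,0,0.531],[0.178,0.068,-0.0125,0,0,0.531]],
], jaw=1)

```text
time: 18.68
eef_pos: [480.4, 49.5, 287.6]
ee_rot: [-0.0, 0.453, 0.891, 0.0]
contact_force: [0.1, -0.5, 0.7]
grip_width: 1.001
finger_force: 0.0
```

>>> send_rows([
  [[0,0,0,0,0,0.13],[0,0,0,0,0,0.13],[0,0,0,0,0,0.13],[0,0,0,0,0,0.13],[0,0,0,0,0,0.13],[0,0,0,0,0,0.13]],
])

```text
time: 19.18
eef_pos: [480.6, 49.1, 287.5]
ee_rot: [-0.0, 0.622, 0.783, 0.0]
contact_force: [0.6, -0.3, -0.8]
grip_width: 1.001
finger_force: 0.0
```

Run:
```python
from look import *
from scipy.optimize import least_squares
c=look("w6");profile(c);Pm=cloud(c);P=Pm[c["z_map"]>0];q=(P-O)@RB
q=q[(abs(q[:,0]-20)<40)&(abs(q[:,1])<38)&(q[:,2]>25)&(q[:,2]<32)&(q[:,0]<40)]
tp=q[(abs(q[:,0]-17)<13)&(abs(q[:,1])<28)];co=np.linalg.lstsq(np.c_[tp[:,:2]-[17,0],np.ones(len(tp))],tp[:,2],rcond=None)[0];print("\n",co.round(3))
print(np.percentile(q[:,0],[1,99]),np.percentile(q[:,1],[1,99]),cv2.minAreaRect(tp[:,:2].astype(np.float32)),cv2.minAreaRect(q[:,:2].astype(np.float32)))
hsv=cv2.cvtColor(c["pixels"],cv2.COLOR_BGR2HSV);H,S,V=[hsv[...,i] for i in range(3)]
r=Pm[((H<6)|(H>174))&(S>150)&(V>60)&(Pm[...,2]>90)&(Pm[...,2]<150)]
f=least_squares(lambda x:np.linalg.norm(r-x,axis=1)-12,r.mean(0)-[0,0,8],loss="soft_l1").x;b=(f-O)@RB;print(len(r),b.round(1),"lever",np.radians(115)-np.arctan2(b[1],b[0]-75),telemetry.read_state()["time"])
```

```text
-27 -2.0 0.2 | -25 -1.0 0.3 | -23 -2.0 10.0 | -21 -0.0 21.7 | -19 20.0 22.4 | -17 21.0 22.3 | -15 20.0 22.3 | -13 21.0 21.9 | -11 21.0 22.5 | -9 21.0 22.4 | -7 20.0 22.2 | -5 21.0 22.2 | -3 20.0 22.2 | -1 21.0 23.3 | 1 20.0 28.1 | 3 27.0 28.3 | 5 26.0 28.3 | 7 26.0 28.6 | 9 27.0 28.5 | 11 27.0 28.5 | 13 27.0 28.4 | 15 27.0 28.6 | 17 28.0 28.5 | 19 27.0 28.4 | 21 27.0 28.5 | 23 27.0 28.5 | 25 27.0 28.5 | 27 27.0 28.5 | 29 27.0 28.5 | 31 27.0 28.6 | 33 27.0 28.0 | 35 23.0 23.1 | 37 20.0 22.3 | 39 21.0 22.3 | 41 21.0 22.3 | 43 20.0 22.2 | 45 21.0 22.2 | 47 21.0 22.1 | 49 21.0 22.2 | 51 21.0 22.3 | 53 21.0 22.0 | 55 17.0 17.2 | 57 15.0 16.4 | 59 12.0 16.1 | 61 6.0 15.8 | 63 1.0 17.4 | 65 -0.0 23.6 | 67 -1.0 24.2 | 69 -1.0 24.4 | 71 -1.0 31.7 | 73 -1.0 31.6 | 
 [5.0000e-03 1.0000e-03 2.8537e+01]
[-0.35089189 33.32044945] [-32.64319626  33.70335635] ((17.011680603027344, 0.0046596527099609375), (25.981569290161133, 55.82781982421875), 0.01943993754684925) ((16.6619930267334, 0.5898551940917969), (35.063873291015625, 67.96351623535156), 0.2514629364013672)
319 [80.6 94.3 57.2] lever 0.49595206702852335 19.2333
```

View pics/w6.png

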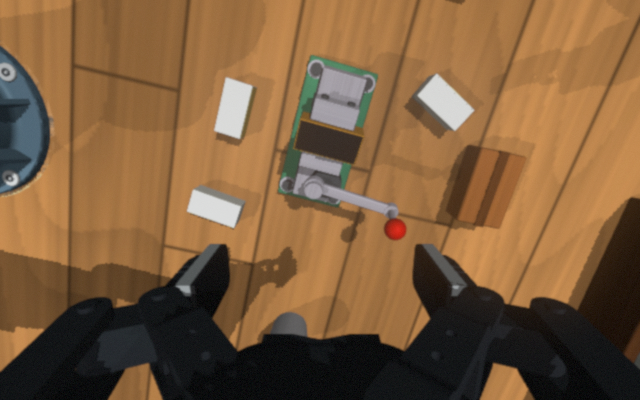

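The wrist view shows the dark face up at (329,141), with the blank against the fixed jaw: x 0–33.5 mm, height 28.5 mm, square and centred. The lever is at 0.496 with the ball at (395,229), and the arm is clear of everything.

```bash
python3 -c "
from workcell import arm
print(arm.job_done())"
```

```text
the job is handed in; nothing more can be done
None
```

The blank is clamped dark face up against the fixed jaw, flat and centred by the last camera check (clamp force not measured directly), nothing else was touched, and the job is handed in after about 19 s of robot time; no verdict came back.

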